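# Lay out a graduated strand of drum beads on the bead board

### The job

Lay out the four drum beads for stringing: stand one bead upright on the middle of each coloured disc of the bead board, in order of thickness, with the thinnest on the disc next to the brass clasp and the thickest at the far end of the row. Leave the ceramic cup standing where it is.

Things in the scene. Friction and masses are not known exactly. Their poses are not given: they have to be found in the camera images.
- bead_blue: Loose bright blue drum bead: a straight-sided cylinder 22 mm in diameter and 36 mm tall, standing on its flat end on the table, with a small dark thread hole in the top; about 18 g. Origin at the centre of its underside, z up along its axis.
- bead_orange: Loose orange drum bead: a straight-sided cylinder 30 mm in diameter and 36 mm tall, standing on its flat end on the table, with a small dark thread hole in the top; about 28 g. Origin at the centre of its underside, z up along its axis.
- bead_walnut: Loose dark brown walnut drum bead: a straight-sided cylinder 38 mm in diameter and 36 mm tall, standing on its flat end on the table, with a small dark thread hole in the top; about 42 g. Origin at the centre of its underside, z up along its axis.
- bead_teal: Loose teal blue-green drum bead: a straight-sided cylinder 46 mm in diameter and 36 mm tall, standing on its flat end on the table, with a small dark thread hole in the top; about 62 g. Origin at the centre of its underside, z up along its axis.
- pad_red: Fixed red felt disc, 60 mm in diameter and 2 mm thick, one of four discs set 80 mm apart centre to centre in a straight row on a dark grey bead board. The board is 5 mm thick, 85 mm wide and 430 mm long; the disc's top is 7 mm above the table. The colours come in any order along the row. Origin at the centre of the disc's underside, 2 mm below its top.
- pad_green: Fixed green felt disc, 60 mm in diameter and 2 mm thick, one of four discs set 80 mm apart centre to centre in a straight row on a dark grey bead board. The board is 5 mm thick, 85 mm wide and 430 mm long; the disc's top is 7 mm above the table. The colours come in any order along the row. Origin at the centre of the disc's underside, 2 mm below its top.
- pad_yellow: Fixed yellow felt disc, 60 mm in diameter and 2 mm thick, one of four discs set 80 mm apart centre to centre in a straight row on a dark grey bead board. The board is 5 mm thick, 85 mm wide and 430 mm long; the disc's top is 7 mm above the table. The colours come in any order along the row. Origin at the centre of the disc's underside, 2 mm below its top.
- pad_lilac: Fixed lilac felt disc, 60 mm in diameter and 2 mm thick, one of four discs set 80 mm apart centre to centre in a straight row on a dark grey bead board. The board is 5 mm thick, 85 mm wide and 430 mm long; the disc's top is 7 mm above the table. The colours come in any order along the row. Origin at the centre of the disc's underside, 2 mm below its top.
- clasp: Fixed brass clasp: a round brass base 32 mm in diameter with a ring and a bar on it, 12 mm high, on the same board, in line with the row of discs at one end of it (either end), 65 mm from the centre of the nearest disc. A small black rubber stop marks the other end. Origin at the centre of its underside.
- cup: Loose white ceramic cup without handle, 68 mm across the rim, 62 mm tall, standing upright on the table to one side. Origin at the centre of its underside.
Things that resemble listed ones, but are neither listed nor needed, are in the scene too. Of the things shaped like the pad_green, the green one is meant. What is shaped like the pad_yellow but pink is not meant.

How it is judged:
At the end, for the whole second after the job is handed in: Each bead stands upright (within 0.12 rad), released and at rest, on a disc within 12 mm of its centre, thinnest to thickest counting from the brass clasp (22, 30, 38, 46 mm at about 65, 145, 225, 305 mm from the clasp, 25 mm either way); the cup is upright and within 30 mm of its starting place ((horizontal distance between bead_blue and pad_red below 0.012 m or horizontal distance between bead_blue and pad_green below 0.012 m or horizontal distance between bead_blue and pad_yellow below 0.012 m or horizontal distance between bead_blue and pad_lilac below 0.012 m) and horizontal distance between bead_blue and clasp between 0.04 and 0.09 m and height (world z) of bead_blue between 0.003 and 0.012 m and angle between each of bead_blue, bead_orange, bead_walnut, bead_teal's own z axis and vertical below 0.12 rad and linear speed of each of bead_blue, bead_orange, bead_walnut, bead_teal below 0.02 m/s and (horizontal distance between bead_orange and pad_red below 0.012 m or horizontal distance between bead_orange and pad_green below 0.012 m or horizontal distance between bead_orange and pad_yellow below 0.012 m or horizontal distance between bead_orange and pad_lilac below 0.012 m) and horizontal distance between bead_orange and clasp between 0.12 and 0.17 m and height (world z) of bead_orange between 0.003 and 0.012 m and (horizontal distance between bead_walnut and pad_red below 0.012 m or horizontal distance between bead_walnut and pad_green below 0.012 m or horizontal distance between bead_walnut and pad_yellow below 0.012 m or horizontal distance between bead_walnut and pad_lilac below 0.012 m) and horizontal distance between bead_walnut and clasp between 0.2 and 0.25 m and height (world z) of bead_walnut between 0.003 and 0.012 m and (horizontal distance between bead_teal and pad_red below 0.012 m or horizontal distance between bead_teal and pad_green below 0.012 m or horizontal distance between bead_teal and pad_yellow below 0.012 m or horizontal distance between bead_teal and pad_lilac below 0.012 m) and horizontal distance between bead_teal and clasp between 0.28 and 0.33 m and height (world z) of bead_teal between 0.003 and 0.012 m and distance of cup from where it was at the start of the episode below 0.03 m and angle between cup's own z axis and vertical below 0.15 rad); the robot touches nothing.
It fails at once if the ceramic cup is pushed more than 30 mm away or tipped (distance of cup from where it was at the start of the episode above 0.03 m or angle between cup's own z axis and vertical above 0.3 rad).
It also fails if it takes over 90 s, if anything falls off the work surface, if the arm or the gripper's body presses on something with over 40 N, if the wrist force passes 120 N, or if a joint passes its speed limit or range.

### The arm

A 7-joint arm with a two-finger parallel gripper is mounted at the origin on the work surface. World frame = base frame: x ahead of the robot, y to its left, z up, the work surface at z = 0. Lengths are in m, angles in rad, forces in N, time in s.
With the tool pointing down it reaches from about 0.35 to 0.775 m from the base axis. Payload 3.1 kg.
Tool frame: the origin (TCP) lies at the very end of the fingers, on their centre line; the grasp point (between the pads) lies 19 mm behind it; x points along the fingers, y is the direction in which the jaws open and shut, and the axes are right-handed (so a half turn about x gives the same grasp; the last joint's range is limited). The gripper opens to 85 mm and grips with 20 to 120 N. Pads are 22 mm wide; open, the fingers measure 114 mm over their backs; the gripper's body (76 mm by 85 mm) begins 54 mm behind the grasp point. The pads swing forward as they close: fully open they stand 13 mm farther back than shut.
Start: joints at [-1.327, 0.311, 0.014, 1.512, -0.004, 1.319, -0.027], TCP at [0.155, 0.528, 0.231] pointing down, gripper open.
Joint ranges: [-2.7, 2.7], [-0.3, 1.91], [-1.27, 1.3], [0.12, 2.57], [-1.44, 4.58], [0.2, 2.03], [-3.05, 3.05]. Speed limits (rad/s): [2.79, 2.79, 3.14, 3.14, 3.14, 3.14, 3.14].

### API

Orientations are given as a rotation vector (axis times angle).
In Python, from workcell import robot gives the robot as it stands.
- The arm moves only by the tool arm_command, never from a script. Its argument "deltas" is a list that holds one entry, the list of rows, each a list of 4 numbers: the shift along the tool's x, y, z in cm, then the turn about the tool's x in rad. In form: [[[dx, dy, dz, spin], ...]]. A call has 1 to 5 rows; each row is the pose to reach, as a shift and turn from the pose commanded when the call began, along the tool's axes at that moment; what a row does not reach only later rows make up. A row lasts 1/12 s, in which the tool goes at most 41.7 mm and 7.16 degrees, less where a joint would pass 70% of its speed; a pose out of reach is approached as far as the arm can. A call with a gripper value outside its range is refused whole. "grip" is the closure, from -1 (fully open) to 1 (shut), set as the call begins (left out, the last holds). The fingers move at their own pace and stop on an object; the grip force is fixed at half the most. Time passes only in rows, so rows that repeat a pose let the fingers close. It gives the time, the measured TCP pose, the force and the opening at its end, in the units of the state.
- robot.get_obs(): the state, without advancing time (a new reading comes with each control period).
- robot.get_image(name): name is "scene" or "top"; returns (picture, depth): 420x560x3 uint8, blue, green, red; 420x560 float32, m along the optical axis (not along the pixel's ray), 0 where there is no reading.
- robot.camera_params(name): a dict with "intrinsics" (3x3 intrinsics, pixels), "R" (3x3) and "t" (3): a world point X has camera coordinates R X + t. Camera axes: x right, y down, z forward; pixel columns grow to the right and rows downward; lengths in m; the calibration is good to about 2 mm. A picture is of the moment at which its call begins. camera_params takes no time and is no camera call.
- robot.job_done(): hands the job in, once; it reports no verdict.
The state is a dict: "t": time; "joints": joint angles; "dq": joint speeds; "tau": joint torques, N m; "eef_pos": TCP position; "tcp_rot": TCP orientation; "ft_force": force on the tool from outside, world axes, zero at the start; "ft_torque": the same for the moment, N m; "gripper_width": finger opening in m.
Only numpy, scipy, OpenCV 4.12 (cv2) and the standard library are available. Lean on these libraries where they do the work, as an engineer would, in place of code of your own. Each camera call takes 0.05 s, during which the arm holds its last target. There are 200 camera calls.

## Working session

There is one attempt and no reset: what is moved stays moved. The work goes in short steps, Python scripts to look and compute and a tool call to move; the robot and the scene stay as the last step left them, time stands still between calls to the robot, and variables do not carry over. Pictures are saved under pics/ and viewed, about 12 in all and at most 16, crops included, and the job is handed in when it is done.

Besides the shell and the picture viewer there is one more tool, called by a JSON object that holds its "method" and its "body", one argument or row to a line. arm_command: Moves the arm, as the interface text tells. Its arguments: {"type":"object","properties":{"deltas":{"type":"array","items":{"type":"array","items":{"type":"array","items":{"type":"number"}}}},"grip":{"type":"number"}},"required":["deltas"]}

```bash
mkdir -p pics
python3 - <<'E'
from workcell import robot
import cv2,numpy as np
for n in("scene","top"):
    im,d=robot.get_image(n); cv2.imwrite(f"pics/{n}0.png",im); np.savez(f"{n}0.npz",im=im,d=d)
    print(n,robot.camera_params(n))
o=robot.get_obs(); print(o)
E
```

```text
scene {'intrinsics': array([[386.21360389,   0.        , 274.99661253],
       [  0.        , 386.21360389, 202.88050249],
       [  0.        ,   0.        ,   1.        ]]), 'R': array([[-0.78141295,  0.62353705, -0.02439975],
       [ 0.37628508,  0.43964479, -0.81555012],
       [-0.49779849, -0.64646268, -0.57817183]]), 't': array([ 0.47607665, -0.20011084,  1.18104814])}
top {'intrinsics': array([[419.84556176,   0.        , 276.58148625],
       [  0.        , 419.84556176, 206.37815222],
       [  0.        ,   0.        ,   1.        ]]), 'R': array([[-0.00610497, -0.99997326, -0.00402692],
       [-0.9898431 ,  0.006615  , -0.1420101 ],
       [ 0.14203294,  0.00311905, -0.98985702]]), 't': array([0.00194503, 0.60554781, 1.11346509])}
{'t': 0.1, 'joints': array([-1.32669576,  0.31168028,  0.0140112 ,  1.51290594, -0.004406  ,
        1.31920121, -0.02720138]), 'dq': array([ 0.00037692, -0.00209608,  0.00101531, -0.00386088, -0.00034419,
       -0.00097067, -0.00169216]), 'tau': array([ 4.75808774e-04, -3.80856907e+01,  1.46342302e-01, -2.31239051e+01,
        1.22959132e-02,  8.28585966e-03, -2.62767259e-05]), 'eef_pos': array([0.15486766, 0.52705984, 0.23030704]), 'tcp_rot': array([ 0.22259605,  1.55935279, -0.22598739]), 'ft_force': array([-0.24891365,  0.36896507, -0.03145814]), 'ft_torque': array([-0.06193408, -0.04334283, -0.02416899]), 'gripper_width': 0.08544601446690402}
```

View pics/top0.png

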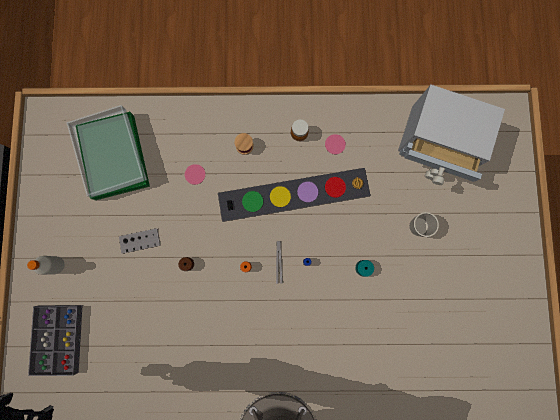

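View pics/scene0.png

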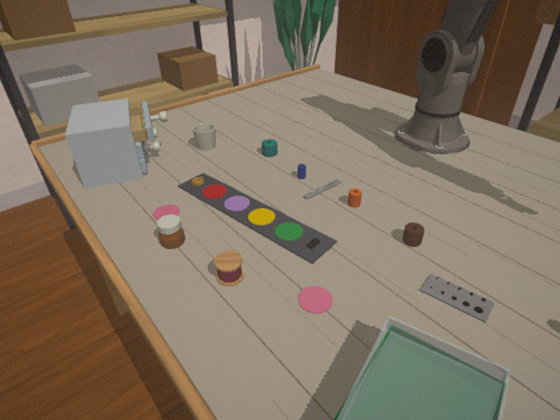

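```bash
cat > h.py <<'E'
from workcell import robot
import cv2,numpy as np
def cloud(n,d):
    c=robot.camera_params(n);K=c["intrinsics"];v,u=np.indices(d.shape)
    P=np.stack([(u-K[0,2])/K[0,0]*d,(v-K[1,2])/K[1,1]*d,d],-1)
    return (P-c["t"])@c["R"]
def ray(n,uv,z):
    c=robot.camera_params(n);o=-c["R"].T@c["t"]
    r=c["R"].T@np.linalg.solve(c["intrinsics"],[*uv,1]);return o+r*(z-o[2])/r[2]
def proj(n,X):
    c=robot.camera_params(n);p=c["intrinsics"]@(c["R"]@np.array(X)+c["t"]);return p[:2]/p[2]
def hues(im):return cv2.cvtColor(im,cv2.COLOR_BGR2HSV)
E
python3 - <<'E'
from h import *
B=dict(blue=(307,262),orange=(246,267),walnut=(186,264),teal=(365,268),cup=(426,225))
D=dict(red=(335,187),lilac=(308,192),yellow=(280,197),green=(253,201),clasp=(357,183),stop=(230,205))
t=np.load("top0.npz");s=np.load("scene0.npz")
Pt=cloud("top",t["d"]);Ps=cloud("scene",s["d"])
for k,uv in B.items():
    a=ray("top",uv,.036)
    for n,P in(("top",Pt),("scene",Ps)):
        m=(np.hypot(P[...,0]-a[0],P[...,1]-a[1])<.045)&(P[...,2]>(.03 if k!="cup" else .055))&(P[...,2]<.1)
        q=P[m]; print(k,n,m.sum(),(q.min(0)+q.max(0)).round(4)[:2]/2,q.mean(0).round(4),np.ptp(q,0).round(3))
for k,uv in D.items():
    lab=cv2.cvtColor(t["im"],cv2.COLOR_BGR2LAB).astype(float)
    m=(np.linalg.norm(lab-lab[uv[1],uv[0]+ (2 if k=="clasp" else 0)],axis=2)<35).astype(np.uint8)
    n,L,st,c=cv2.connectedComponentsWithStats(m);i=L[uv[1],uv[0]+(2 if k=="clasp" else 0)]
    r=ray("top",c[i],.007);print(k,c[i].round(1),st[i],r.round(4),"ps",proj("scene",r).round())
im=t["im"];x=np.hstack([cv2.resize(im[160:290,170:390],None,fx=3.6,fy=3.6,interpolation=2)]);cv2.imwrite("pics/crop.png",x)
E
```

```text
blue top 48 [ 0.45455 -0.0827 ] [ 0.4547 -0.0835  0.0354] [0.019 0.019 0.008]
blue scene 52 [ 0.4574  -0.08295] [ 0.4594 -0.081   0.0366] [0.021 0.022 0.011]
orange top 90 [0.44215 0.085  ] [0.4421 0.0852 0.035 ] [0.024 0.027 0.011]
orange scene 108 [0.4451 0.0856] [0.4471 0.0877 0.0372] [0.028 0.03  0.01 ]
walnut top 151 [0.45125 0.25025] [0.4505 0.2489 0.0353] [0.035 0.037 0.011]
walnut scene 235 [0.4526  0.25025] [0.4558 0.2518 0.0373] [0.039 0.038 0.01 ]
teal top 226 [ 0.4361 -0.2411] [ 0.4364 -0.2417  0.0351] [0.043 0.044 0.011]
teal scene 129 [ 0.4391 -0.2416] [ 0.4417 -0.2375  0.0375] [0.046 0.047 0.012]
cup top 143 [ 0.55265 -0.40365] [ 0.5527 -0.405   0.0607] [0.065 0.067 0.01 ]
cup scene 167 [ 0.55465 -0.40355] [ 0.5543 -0.4033  0.061 ] [0.069 0.069 0.012]
red [334.9 186.6] [325 177  21  21 339] [ 0.6667 -0.1689  0.007 ] ps [214. 191.]
lilac [307.3 191.4] [297 182  21  20 334] [ 0.6534 -0.0898  0.007 ] ps [236. 203.]
yellow [279.7 196.3] [270 187  21  20 328] [ 0.6397 -0.0109  0.007 ] ps [261. 216.]
green [252.1 200.9] [242 191  21  21 346] [0.6269 0.0678 0.007 ] ps [288. 231.]
clasp [358.2 181.8] [352 177  12  11  51] [ 0.6803 -0.2359  0.007 ] ps [196. 182.]
stop [230.2 204.8] [226 200   9  11  72] [0.6163 0.1302 0.007 ] ps [312. 244.]
```

View pics/crop.png

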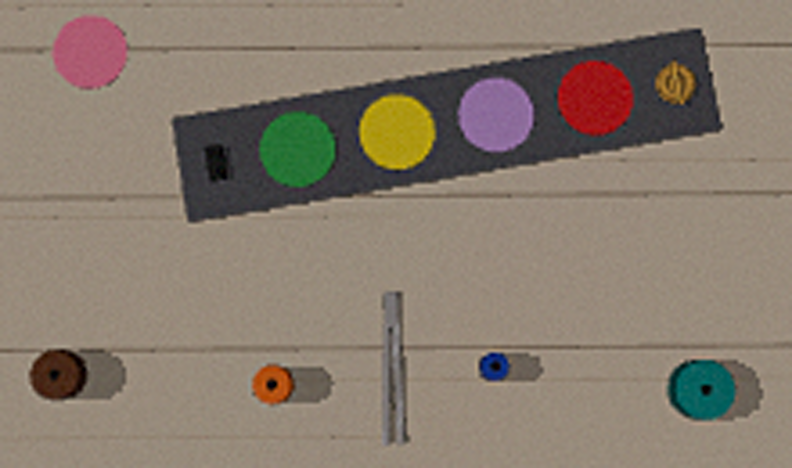

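```bash
cat >> h.py <<'E'
from scipy.spatial.transform import Rotation as Ro
ROW=np.array([.6667-.6269,-.1689-.0678]);ROW/=np.linalg.norm(ROW)
def go(x,y,z,R=None):
    o=robot.get_obs();R=Ro.from_rotvec(o["tcp_rot"]).as_matrix()
    d=R.T@(np.array([x,y,z])-o["eef_pos"])*100
    ja=R[:2,1];w=np.array([-ROW[1],ROW[0]])
    a=np.arctan2(ja[1],ja[0])-np.arctan2(w[1],w[0]); a=(a+np.pi/2)%np.pi-np.pi/2
    print("t",o["t"],"pos",o["eef_pos"].round(4),"delta cm",d.round(2),"jaw err(world deg)",np.degrees(a).round(1),"spin cmd",(a*(-np.sign(R[2,0]))).round(3),"w",o["gripper_width"].round(4),"F",o["ft_force"].round(1),"q",o["joints"].round(2))
E
python3 -c "
from h import *
print(Ro.from_rotvec(robot.get_obs()['tcp_rot']).as_matrix().round(3));go(.452,.25,.15)"
```

```text
[[-0.001  0.282  0.959]
 [-0.002  0.959 -0.282]
 [-1.    -0.002  0.   ]]Traceback (most recent call last):
  File "<string>", line 3, in <module>
    print(Ro.from_rotvec(robot.get_obs()['tcp_rot']).as_matrix().round(3));go(.452,.25,.15)
                                                                           ~~^^^^^^^^^^^^^^
  File "h.py", line 20, in go
    print("t",o["t"],"pos",o["eef_pos"].round(4),"delta cm",d.round(2),"jaw err(world deg)",np.degrees(a).round(1),"spin cmd",(a*(-np.sign(R[2,0]))).round(3),"w",o["gripper_width"].round(4),"F",o["ft_force"].round(1),"q",o["joints"].round(2))
                                                                                                                                                                  ^^^^^^^^^^^^^^^^^^^^^^^^
AttributeError: 'float' object has no attribute 'round'
```

{"method": "arm_command", "body": {
  "deltas": [
    [[0, -1.8, 3.6, 0.11], [0, -3.6, 7.2, 0.22], [0, -5.4, 10.8, 0.33], [0, -7.2, 14.4, 0.44], [0, -9, 18, 0.55]]
  ],
  "grip": -1
}}

```text
t: 0.52
eef_pos: [0.3032, 0.3889, 0.2309]
tcp_rot: [0.656, 1.469, -0.657]
ft_force: [0.3, 0.7, 0.1]
gripper_width: 0.0853
```

```bash
sed -i 's/o\["gripper_width"\].round(4)/round(o["gripper_width"],4)/' h.py; python3 -c "
from h import *
go(.452,.25,.12)"
```

```text
t 0.5167 pos [0.3032 0.3889 0.2309] delta cm [11.09  1.83 20.27] jaw err(world deg) 32.3 spin cmd 0.563 w 0.0853 F [0.3 0.7 0.1] q [-1.11  0.19  0.2   1.67 -0.04  1.28 -0.17]
```

{"method": "arm_command", "body": {
  "deltas": [
    [[1.5, 0.4, 4, 0.11], [4, 0.8, 8, 0.22], [6, 1.2, 12, 0.34], [8.5, 1.5, 16, 0.45], [11, 1.8, 19.6, 0.56]]
  ]
}}

```text
t: 0.93
eef_pos: [0.4376, 0.266, 0.1306]
tcp_rot: [1.084, 1.284, -1.083]
ft_force: [-0.3, 0.4, -0.2]
gripper_width: 0.0855
```

{"method": "arm_command", "body": {
  "deltas": [
    [[0, 0, 0, 0], [0, 0, 0, 0]]
  ]
}}

```text
t: 1.1
eef_pos: [0.4366, 0.2639, 0.1293]
tcp_rot: [1.079, 1.284, -1.088]
ft_force: [0.5, 0.6, 0.1]
gripper_width: 0.0854
```

```bash
python3 -c "
from h import *
go(.452,.25,.01)
im,d=robot.get_image('top');u=[int(a) for a in proj('top',(.452,.25,.05))];cv2.imwrite('pics/t1.png',cv2.resize(im[u[1]-70:u[1]+70,u[0]-90:u[0]+90],None,fx=4,fy=4))"
```

```text
t 1.1 pos [0.4366 0.2639 0.1293] delta cm [11.93  1.33  1.59] jaw err(world deg) 0.2 spin cmd 0.003 w 0.0854 F [0.5 0.6 0.1] q [-0.89  0.33  0.39  1.78 -0.14  1.07 -0.28]
```

View pics/t1.png

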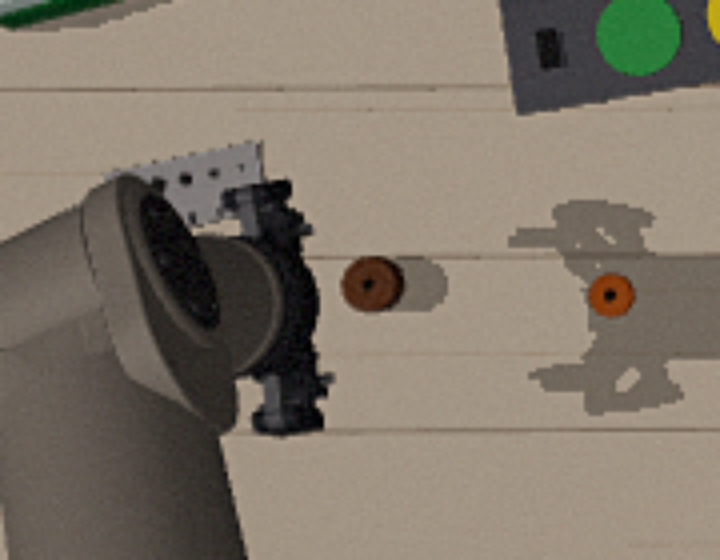

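{"method": "arm_command", "body": {
  "deltas": [
    [[2, 1.3, 1.6, 0], [5.5, 1.3, 1.6, 0], [8.5, 1.3, 1.6, 0], [11, 1.3, 1.6, 0], [12.3, 1.3, 1.6, 0]]
  ]
}}

```text
t: 1.57
eef_pos: [0.4488, 0.2554, 0.0058]
tcp_rot: [1.074, 1.292, -1.079]
ft_force: [-0.6, 0.7, 0.4]
gripper_width: 0.0854
```

{"method": "arm_command", "body": {
  "deltas": [
    [[0, 0, 0, 0]]
  ]
}}

```text
t: 1.65
eef_pos: [0.4482, 0.255, 0.0056]
tcp_rot: [1.072, 1.292, -1.081]
ft_force: [-1.3, -0.3, -0.7]
gripper_width: 0.0851
```

```bash
python3 -c "
from h import *
go(.452,.25,.004)"
```

```text
t 1.65 pos [0.4482 0.255  0.0056] delta cm [0.16 0.29 0.56] jaw err(world deg) 0.7 spin cmd 0.013 w 0.0851 F [-1.3 -0.3 -0.7] q [-0.81  0.51  0.34  1.88 -0.23  0.8  -0.17]
```

{"method": "arm_command", "body": {
  "deltas": [
    [[0.1, 0.3, 0.55, 0.01], [0.1, 0.3, 0.55, 0.01], [0.1, 0.3, 0.55, 0.01]]
  ]
}}

```text
t: 1.9
eef_pos: [0.4574, 0.2499, 0.009]
tcp_rot: [1.09, 1.281, -1.083]
ft_force: [0.7, 0.3, 0.4]
gripper_width: 0.0856
```

{"method": "arm_command", "body": {
  "deltas": [
    [[0, 0, 0, 0], [0, 0, 0, 0], [0, 0, 0, 0], [0, 0, 0, 0], [0, 0, 0, 0]]
  ],
  "grip": 1
}}

```text
t: 2.32
eef_pos: [0.4563, 0.2495, 0.0079]
tcp_rot: [1.088, 1.283, -1.085]
ft_force: [0.0, 0.0, 3.6]
gripper_width: 0.0362
```

{"method": "arm_command", "body": {
  "deltas": [
    [[0, 0, 0, 0], [0, 0, 0, 0], [0, 0, 0, 0]]
  ]
}}

```text
t: 2.57
eef_pos: [0.4563, 0.2495, 0.0079]
tcp_rot: [1.088, 1.283, -1.086]
ft_force: [-0.6, 0.1, 5.4]
gripper_width: 0.0365
```

```bash
python3 -c "
from h import *
go(.6405,-.0109,.10)"
```

```text
t 2.5667 pos [0.4563 0.2495 0.0079] delta cm [-9.21 13.9  28.71] jaw err(world deg) -0.1 spin cmd -0.001 w 0.0365 F [-0.6  0.1  5.4] q [-0.8   0.51  0.35  1.87 -0.23  0.8  -0.16]
```

{"method": "arm_command", "body": {
  "deltas": [
    [[-1, 0, 0, 0], [-3, 0, 0, 0], [-6, 0, 0, 0], [-8, 0, 0, 0], [-9, 0, 0, 0]]
  ]
}}

```text
t: 2.98
eef_pos: [0.4574, 0.2497, 0.1002]
tcp_rot: [1.09, 1.281, -1.083]
ft_force: [0.5, 0.3, -0.1]
gripper_width: 0.0365
```

```bash
python3 -c "
from h import *
go(.6405,-.0109,.10)
for n in ('top','scene'):
  im,d=robot.get_image(n);u=[int(a) for a in proj(n,(.452,.25,.09))];cv2.imwrite(f'pics/{n}2.png',cv2.resize(im[u[1]-50:u[1]+50,u[0]-60:u[0]+60],None,fx=3,fy=3))
a=cv2.imread('pics/top2.png');b=cv2.imread('pics/scene2.png');cv2.imwrite('pics/both2.png',np.hstack([a,b]))"
```

```text
t 2.9833 pos [0.4574 0.2497 0.1002] delta cm [ 0.03 13.79 28.71] jaw err(world deg) -0.1 spin cmd -0.002 w 0.0365 F [ 0.5  0.3 -0.1] q [-0.84  0.38  0.39  1.79 -0.17  1.   -0.22]
```

View pics/both2.png

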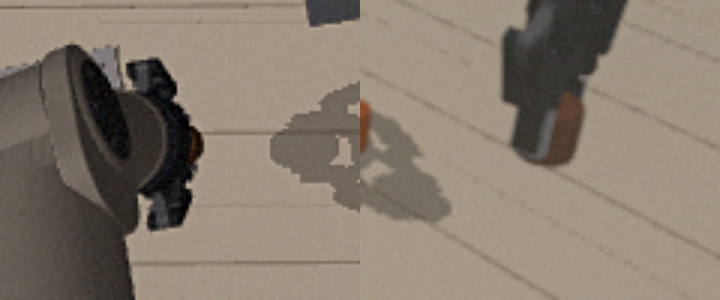

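{"method": "arm_command", "body": {
  "deltas": [
    [[0, 1, 2, 0], [0, 2.8, 5.8, 0], [0, 4.4, 9.2, 0], [0, 6, 12.6, 0], [0, 7.6, 16, 0]]
  ]
}}

```text
t: 3.5
eef_pos: [0.5562, 0.1022, 0.0952]
tcp_rot: [1.084, 1.285, -1.089]
ft_force: [0.2, 0.3, -0.2]
gripper_width: 0.0364
```

{"method": "arm_command", "body": {
  "deltas": [
    [[0, 1.6, 3.4, 0], [0, 3.2, 6.8, 0], [0, 4.8, 10, 0], [0, 6, 12.2, 0], [0, 6.2, 12.7, 0]]
  ]
}}

```text
t: 3.92
eef_pos: [0.6398, -0.019, 0.095]
tcp_rot: [1.088, 1.277, -1.097]
ft_force: [0.8, -0.8, -0.6]
gripper_width: 0.0365
```

{"method": "arm_command", "body": {
  "deltas": [
    [[2, 0, 0, 0], [4, 0, 0, 0], [5, 0, 0, 0], [5, 0, 0, 0]]
  ]
}}

```text
t: 4.25
eef_pos: [0.635, -0.0099, 0.0425]
tcp_rot: [1.083, 1.291, -1.092]
ft_force: [-0.8, 0.6, -0.8]
gripper_width: 0.0363
```

```bash
python3 -c "
from h import *
go(.641,-.0109,.016)"
```

```text
t 4.25 pos [ 0.635  -0.0099  0.0425] delta cm [2.64 0.6  0.2 ] jaw err(world deg) -0.0 spin cmd -0.001 w 0.0363 F [-0.8  0.6 -0.8] q [-0.28  0.67  0.42  1.5  -0.3   1.05  0.38]
```

{"method": "arm_command", "body": {
  "deltas": [
    [[0.9, 0.5, 0.2, 0], [1.7, 0.6, 0.2, 0], [2.1, 0.6, 0.2, 0], [2.1, 0.6, 0.2, 0]]
  ]
}}

```text
t: 4.58
eef_pos: [0.6448, -0.012, 0.0253]
tcp_rot: [1.086, 1.284, -1.088]
ft_force: [-0.4, -0.5, -0.6]
gripper_width: 0.0363
```

```bash
python3 -c "
from h import *
go(.641,-.0109,.0155)"
```

```text
t 4.5833 pos [ 0.6448 -0.012   0.0253] delta cm [ 0.98 -0.35 -0.17] jaw err(world deg) -0.1 spin cmd -0.001 w 0.0363 F [-0.4 -0.5 -0.6] q [-0.27  0.7   0.41  1.49 -0.31  1.02  0.38]
```

{"method": "arm_command", "body": {
  "deltas": [
    [[0.5, -0.2, -0.1, 0], [0.9, -0.2, -0.1, 0], [0.9, -0.2, -0.1, 0]]
  ]
}}

```text
t: 4.83
eef_pos: [0.6424, -0.0114, 0.0166]
tcp_rot: [1.086, 1.284, -1.087]
ft_force: [0.1, -0.3, -0.4]
gripper_width: 0.0364
```

```bash
python3 -c "
from h import *
go(.641,-.0109,.0155)"
```

```text
t 4.8333 pos [ 0.6424 -0.0114  0.0166] delta cm [ 0.11 -0.13 -0.07] jaw err(world deg) -0.1 spin cmd -0.001 w 0.0364 F [ 0.1 -0.3 -0.4] q [-0.27  0.71  0.41  1.5  -0.31  1.    0.39]
```

{"method": "arm_command", "body": {
  "deltas": [
    [[0.15, -0.1, 0, 0], [0.2, -0.1, 0, 0], [0.2, -0.1, 0, 0]]
  ]
}}

```text
t: 5.08
eef_pos: [0.6422, -0.0119, 0.0153]
tcp_rot: [1.087, 1.283, -1.087]
ft_force: [-0.1, -0.3, 1.0]
gripper_width: 0.0364
```

{"method": "arm_command", "body": {
  "deltas": [
    [[0, 0, 0, 0], [0, 0, 0, 0], [0, 0, 0, 0], [0, 0, 0, 0], [0, 0, 0, 0]]
  ],
  "grip": -1
}}

```text
t: 5.5
eef_pos: [0.6423, -0.0118, 0.0154]
tcp_rot: [1.087, 1.283, -1.087]
ft_force: [0.2, 0.1, 0.8]
gripper_width: 0.085
```

{"method": "arm_command", "body": {
  "deltas": [
    [[-1, 0, 0, 0], [-3, 0, 0, 0], [-6, 0, 0, 0], [-9, 0, 0, 0], [-10, 0, 0, 0]]
  ]
}}

```text
t: 5.92
eef_pos: [0.6455, -0.0124, 0.1213]
tcp_rot: [1.09, 1.275, -1.081]
ft_force: [1.8, -0.2, 2.0]
gripper_width: 0.0855
```

```bash
python3 -c "
from h import *
go(.4435,.085,.10)
im,d=robot.get_image('scene');u=[int(a) for a in proj('scene',(.641,-.0109,.03))];cv2.imwrite('pics/s3.png',cv2.resize(im[u[1]-70:u[1]+70,u[0]-90:u[0]+90],None,fx=4,fy=4))
P=cloud('scene',d);m=(np.hypot(P[...,0]-.641,P[...,1]+.0109)<.035)&(P[...,2]>.037)&(P[...,2]<.05);q=P[m];print(m.sum(),(q.min(0)+q.max(0))/2,np.ptp(q,0))"
```

```text
t 5.9167 pos [ 0.6455 -0.0124  0.1213] delta cm [  1.94 -18.34 -12.93] jaw err(world deg) -0.1 spin cmd -0.002 w 0.0855 F [ 1.8 -0.2  2. ] q [-0.29  0.6   0.45  1.41 -0.27  1.18  0.35]
184 [ 0.64327716 -0.00868403  0.04318527] [0.03746121 0.0372138  0.01231897]
```

View pics/s3.png

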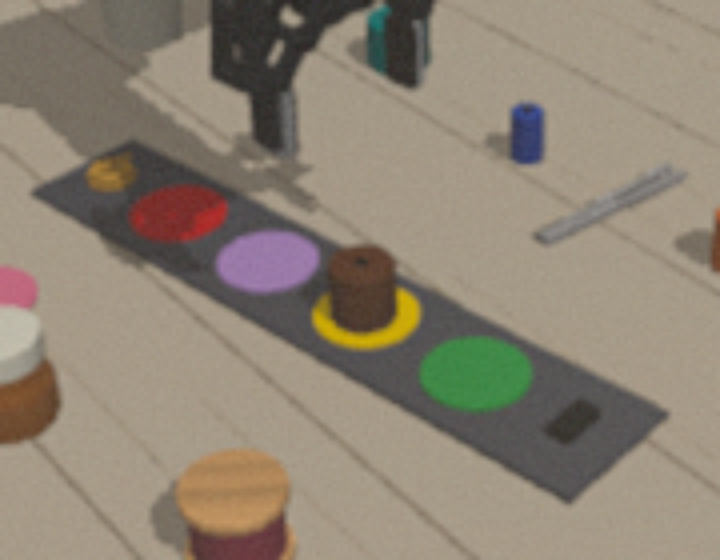

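{"method": "arm_command", "body": {
  "deltas": [
    [[0, -2.5, -1.8, 0], [0, -5.5, -3.9, 0], [0, -8.5, -6, 0], [0, -11.5, -8.1, 0], [0, -14.5, -10.2, 0]]
  ]
}}

```text
t: 6.38
eef_pos: [0.4799, 0.0655, 0.1143]
tcp_rot: [1.086, 1.284, -1.088]
ft_force: [0.3, 0.3, 0.3]
gripper_width: 0.0855
```

{"method": "arm_command", "body": {
  "deltas": [
    [[1, -2.5, -1.8, 0], [3, -3.8, -2.7, 0], [5, -3.8, -2.7, 0], [5, -3.8, -2.7, 0]]
  ]
}}

```text
t: 6.72
eef_pos: [0.4355, 0.0856, 0.0619]
tcp_rot: [1.08, 1.289, -1.092]
ft_force: [-0.7, -1.2, -0.0]
gripper_width: 0.0856
```

```bash
python3 -c "
from h import *
go(.4435,.085,.007)"
```

```text
t 6.7167 pos [0.4355 0.0856 0.0619] delta cm [5.48 0.83 0.19] jaw err(world deg) 0.0 spin cmd 0.001 w 0.0856 F [-0.7 -1.2 -0. ] q [-0.59  0.3   0.43  2.02 -0.16  0.86  0.1 ]
```

{"method": "arm_command", "body": {
  "deltas": [
    [[1.2, 0.6, 0.2, 0], [2.6, 0.6, 0.2, 0], [4, 0.6, 0.2, 0], [5.1, 0.6, 0.2, 0], [5.1, 0.6, 0.2, 0]]
  ]
}}

```text
t: 7.13
eef_pos: [0.4457, 0.0834, 0.0129]
tcp_rot: [1.085, 1.284, -1.091]
ft_force: [0.0, -0.3, 0.2]
gripper_width: 0.0853
```

{"method": "arm_command", "body": {
  "deltas": [
    [[0, 0, 0, 0]]
  ]
}}

```text
t: 7.22
eef_pos: [0.447, 0.0837, 0.0143]
tcp_rot: [1.087, 1.282, -1.088]
ft_force: [0.0, 0.2, 0.3]
gripper_width: 0.0852
```

```bash
python3 -c "
from h import *
go(.4435,.085,.007)"
```

```text
t 7.2167 pos [0.447  0.0837 0.0143] delta cm [ 0.73 -0.33 -0.18] jaw err(world deg) -0.2 spin cmd -0.003 w 0.0852 F [0.  0.2 0.3] q [-0.55  0.4   0.4   2.04 -0.23  0.75  0.15]
```

{"method": "arm_command", "body": {
  "deltas": [
    [[0.4, -0.2, -0.15, 0], [0.7, -0.2, -0.15, 0], [0.7, -0.2, -0.15, 0]]
  ]
}}

```text
t: 7.47
eef_pos: [0.4444, 0.0857, 0.0073]
tcp_rot: [1.087, 1.283, -1.087]
ft_force: [0.3, -1.1, 0.4]
gripper_width: 0.0853
```

{"method": "arm_command", "body": {
  "deltas": [
    [[0, 0, 0, 0], [0, 0, 0, 0], [0, 0, 0, 0], [0, 0, 0, 0], [0, 0, 0, 0]]
  ],
  "grip": 1
}}

```text
t: 7.88
eef_pos: [0.4448, 0.0856, 0.0077]
tcp_rot: [1.087, 1.283, -1.086]
ft_force: [-0.1, -0.4, 0.9]
gripper_width: 0.0282
```

{"method": "arm_command", "body": {
  "deltas": [
    [[0, 0, 0, 0], [0, 0, 0, 0], [0, 0, 0, 0]]
  ]
}}

```text
t: 8.13
eef_pos: [0.445, 0.0856, 0.0076]
tcp_rot: [1.087, 1.282, -1.086]
ft_force: [-1.7, 0.1, 3.7]
gripper_width: 0.0284
```

{"method": "arm_command", "body": {
  "deltas": [
    [[-1, 0, 0, 0], [-3, 0, 0, 0], [-6, 0, 0, 0], [-8, 0, 0, 0], [-9, 0, 0, 0]]
  ]
}}

```text
t: 8.55
eef_pos: [0.4461, 0.0857, 0.1001]
tcp_rot: [1.09, 1.28, -1.083]
ft_force: [0.3, 0.1, -0.3]
gripper_width: 0.0281
```

```bash
python3 -c "
from h import *
go(.6547,-.0898,.10)
im,d=robot.get_image('scene');o=robot.get_obs()['eef_pos'];u=[int(a) for a in proj('scene',o)];cv2.imwrite('pics/s4.png',cv2.resize(im[u[1]-50:u[1]+50,u[0]-60:u[0]+60],None,fx=4,fy=4))"
```

```text
t 8.55 pos [0.4461 0.0857 0.1001] delta cm [ 0.07 17.69 20.74] jaw err(world deg) -0.1 spin cmd -0.002 w 0.0281 F [ 0.3  0.1 -0.3] q [-0.61  0.25  0.45  1.97 -0.14  0.95  0.07]
```

View pics/s4.png

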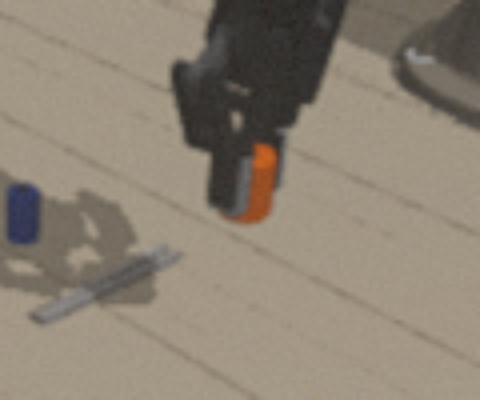

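{"method": "arm_command", "body": {
  "deltas": [
    [[0, 1.8, 2.1, 0], [0, 4.2, 5, 0], [0, 6.6, 7.8, 0], [0, 9, 10.6, 0], [0, 11.4, 13.4, 0]]
  ]
}}

```text
t: 9.02
eef_pos: [0.579, -0.0287, 0.0957]
tcp_rot: [1.085, 1.285, -1.088]
ft_force: [0.8, 0.1, -1.2]
gripper_width: 0.0285
```

{"method": "arm_command", "body": {
  "deltas": [
    [[0, 2.4, 2.8, 0], [0, 4.8, 5.6, 0], [0, 6, 7, 0], [0, 6.3, 7.3, 0], [0, 6.3, 7.3, 0]]
  ]
}}

```text
t: 9.43
eef_pos: [0.6525, -0.091, 0.0953]
tcp_rot: [1.087, 1.284, -1.091]
ft_force: [-1.1, 0.4, 0.1]
gripper_width: 0.0284
```

```bash
python3 -c "
from h import *
go(.6547,-.0898,.04)"
```

```text
t 9.4333 pos [ 0.6525 -0.091   0.0953] delta cm [ 5.53  0.26 -0.09] jaw err(world deg) -0.2 spin cmd -0.004 w 0.0284 F [-1.1  0.4  0.1] q [-0.17  0.66  0.46  1.38 -0.3   1.17  0.49]
```

{"method": "arm_command", "body": {
  "deltas": [
    [[1.5, 0.2, 0, 0], [3.5, 0.2, 0, 0], [5.3, 0.2, 0, 0], [6.3, 0.2, 0, 0], [6.3, 0.2, 0, 0]]
  ]
}}

```text
t: 9.85
eef_pos: [0.6515, -0.0864, 0.0307]
tcp_rot: [1.084, 1.291, -1.089]
ft_force: [-0.3, -0.0, -0.0]
gripper_width: 0.0282
```

```bash
python3 -c "
from h import *
go(.6547,-.0898,.0147)"
```

```text
t 9.85 pos [ 0.6515 -0.0864  0.0307] delta cm [1.6  0.27 0.39] jaw err(world deg) 0.0 spin cmd 0.0 w 0.0282 F [-0.3 -0.  -0. ] q [-0.16  0.73  0.44  1.44 -0.33  1.06  0.51]
```

{"method": "arm_command", "body": {
  "deltas": [
    [[0.5, 0.2, 0.2, 0], [1, 0.2, 0.2, 0], [1.3, 0.2, 0.2, 0], [1.3, 0.2, 0.2, 0]]
  ]
}}

```text
t: 10.18
eef_pos: [0.6573, -0.0909, 0.0212]
tcp_rot: [1.087, 1.283, -1.087]
ft_force: [-0.4, 0.5, -0.2]
gripper_width: 0.0286
```

```bash
python3 -c "
from h import *
go(.6547,-.0898,.0147)"
```

```text
t 10.1833 pos [ 0.6573 -0.0909  0.0212] delta cm [ 0.65 -0.24 -0.15] jaw err(world deg) -0.1 spin cmd -0.002 w 0.0286 F [-0.4  0.5 -0.2] q [-0.16  0.75  0.44  1.43 -0.34  1.04  0.52]
```

{"method": "arm_command", "body": {
  "deltas": [
    [[0.3, -0.1, -0.1, 0], [0.6, -0.1, -0.1, 0], [0.7, -0.1, -0.1, 0], [0.7, -0.1, -0.1, 0]]
  ]
}}

```text
t: 10.52
eef_pos: [0.6564, -0.0899, 0.0148]
tcp_rot: [1.087, 1.283, -1.086]
ft_force: [-0.4, -0.1, 3.0]
gripper_width: 0.0286
```

```bash
python3 -c "
from h import *
go(.6547,-.0898,.0147)"
```

```text
t 10.5167 pos [ 0.6564 -0.0899  0.0148] delta cm [ 0.01 -0.16 -0.04] jaw err(world deg) -0.1 spin cmd -0.001 w 0.0286 F [-0.4 -0.1  3. ] q [-0.16  0.75  0.43  1.44 -0.34  1.03  0.52]
```

{"method": "arm_command", "body": {
  "deltas": [
    [[0, 0, 0, 0], [0, 0, 0, 0], [0, 0, 0, 0], [0, 0, 0, 0], [0, 0, 0, 0]]
  ],
  "grip": -1
}}

```text
t: 10.93
eef_pos: [0.6562, -0.0901, 0.0141]
tcp_rot: [1.087, 1.283, -1.087]
ft_force: [-0.6, -1.2, -0.1]
gripper_width: 0.0848
```

{"method": "arm_command", "body": {
  "deltas": [
    [[-1, 0, 0, 0], [-3, 0, 0, 0], [-6, 0, 0, 0], [-9, 0, 0, 0], [-10, 0, 0, 0]]
  ]
}}

```text
t: 11.35
eef_pos: [0.6594, -0.0911, 0.1205]
tcp_rot: [1.089, 1.274, -1.081]
ft_force: [0.4, -0.1, 0.6]
gripper_width: 0.0857
```

```bash
python3 -c "
from h import *
go(.456,-.083,.10)"
```

```text
t 11.35 pos [ 0.6594 -0.0911  0.1205] delta cm [  1.85 -19.95  -4.15] jaw err(world deg) -0.1 spin cmd -0.001 w 0.0857 F [ 0.4 -0.1  0.6] q [-0.17  0.65  0.47  1.34 -0.3   1.21  0.48]
```

{"method": "arm_command", "body": {
  "deltas": [
    [[0, -2.5, -0.5, 0], [0, -6, -1.2, 0], [0, -9.5, -2, 0], [0, -13, -2.7, 0], [0, -16.5, -3.4, 0]]
  ]
}}

```text
t: 11.77
eef_pos: [0.4861, -0.0835, 0.1143]
tcp_rot: [1.087, 1.283, -1.086]
ft_force: [-0.4, -0.4, 0.8]
gripper_width: 0.085
```

{"method": "arm_command", "body": {
  "deltas": [
    [[1, -2, -0.5, 0], [3, -3.2, -0.7, 0], [5, -3.2, -0.7, 0], [5, -3.2, -0.7, 0]]
  ]
}}

```text
t: 12.1
eef_pos: [0.4513, -0.0812, 0.0618]
tcp_rot: [1.085, 1.289, -1.091]
ft_force: [-0.8, 0.7, -0.0]
gripper_width: 0.0855
```

```bash
python3 -c "
from h import *
go(.456,-.083,.007)"
```

```text
t 12.1 pos [ 0.4513 -0.0812  0.0618] delta cm [5.48 0.47 0.27] jaw err(world deg) -0.1 spin cmd -0.002 w 0.0855 F [-0.8  0.7 -0. ] q [-0.27  0.34  0.5   1.99 -0.21  0.87  0.51]
```

{"method": "arm_command", "body": {
  "deltas": [
    [[1.2, 0.3, 0.1, 0], [2.6, 0.3, 0.1, 0], [4, 0.3, 0.1, 0], [5.2, 0.3, 0.1, 0], [5.2, 0.3, 0.1, 0]]
  ]
}}

```text
t: 12.52
eef_pos: [0.4576, -0.0823, 0.0112]
tcp_rot: [1.085, 1.285, -1.089]
ft_force: [-0.1, -0.4, 0.1]
gripper_width: 0.0849
```

{"method": "arm_command", "body": {
  "deltas": [
    [[0, 0, 0, 0]]
  ]
}}

```text
t: 12.6
eef_pos: [0.4589, -0.0826, 0.0127]
tcp_rot: [1.087, 1.283, -1.087]
ft_force: [0.1, -0.4, 0.8]
gripper_width: 0.0852
```

```bash
python3 -c "
from h import *
go(.456,-.083,.007)"
```

```text
t 12.6 pos [ 0.4589 -0.0826  0.0127] delta cm [ 0.57 -0.29 -0.01] jaw err(world deg) -0.1 spin cmd -0.001 w 0.0852 F [ 0.1 -0.4  0.8] q [-0.23  0.43  0.47  2.02 -0.27  0.76  0.56]
```

{"method": "arm_command", "body": {
  "deltas": [
    [[0.3, -0.2, 0, 0], [0.5, -0.2, 0, 0], [0.5, -0.2, 0, 0]]
  ]
}}

```text
t: 12.85
eef_pos: [0.4566, -0.0829, 0.0076]
tcp_rot: [1.087, 1.282, -1.086]
ft_force: [0.1, -0.1, -0.6]
gripper_width: 0.0857
```

{"method": "arm_command", "body": {
  "deltas": [
    [[0, 0, 0, 0], [0, 0, 0, 0], [0, 0, 0, 0], [0, 0, 0, 0], [0, 0, 0, 0]]
  ],
  "grip": 1
}}

```text
t: 13.27
eef_pos: [0.4564, -0.0828, 0.0073]
tcp_rot: [1.087, 1.283, -1.087]
ft_force: [0.0, 0.1, 0.7]
gripper_width: 0.0253
```

{"method": "arm_command", "body": {
  "deltas": [
    [[0, 0, 0, 0], [0, 0, 0, 0], [0, 0, 0, 0], [0, 0, 0, 0]]
  ]
}}

```text
t: 13.6
eef_pos: [0.4567, -0.0829, 0.0075]
tcp_rot: [1.087, 1.282, -1.086]
ft_force: [-0.1, -0.7, 4.5]
gripper_width: 0.0203
```

{"method": "arm_command", "body": {
  "deltas": [
    [[-1, 0, 0, 0], [-3, 0, 0, 0], [-6, 0, 0, 0], [-8, 0, 0, 0], [-9, 0, 0, 0]]
  ]
}}

```text
t: 14.02
eef_pos: [0.458, -0.0833, 0.1001]
tcp_rot: [1.089, 1.279, -1.084]
ft_force: [0.5, -0.2, 0.4]
gripper_width: 0.0206
```

```bash
python3 -c "
from h import *
go(.668,-.1689,.10)"
```

```text
t 14.0167 pos [ 0.458  -0.0833  0.1001] delta cm [ 0.11 19.31 11.89] jaw err(world deg) -0.1 spin cmd -0.002 w 0.0206 F [ 0.5 -0.2  0.4] q [-0.29  0.28  0.53  1.94 -0.17  0.96  0.48]
```

{"method": "arm_command", "body": {
  "deltas": [
    [[0, 2.5, 1.5, 0], [0, 5.5, 3.4, 0], [0, 8.5, 5.2, 0], [0, 11.5, 7.1, 0], [0, 14.5, 8.9, 0]]
  ]
}}

```text
t: 14.43
eef_pos: [0.6148, -0.147, 0.0965]
tcp_rot: [1.086, 1.284, -1.087]
ft_force: [0.9, -0.6, -0.2]
gripper_width: 0.0202
```

{"method": "arm_command", "body": {
  "deltas": [
    [[0, 2.6, 1.6, 0], [0, 4.4, 2.7, 0], [0, 4.8, 2.9, 0], [0, 4.8, 2.9, 0]]
  ]
}}

```text
t: 14.77
eef_pos: [0.6661, -0.168, 0.0959]
tcp_rot: [1.086, 1.284, -1.089]
ft_force: [-0.8, 0.4, -1.0]
gripper_width: 0.0203
```

{"method": "arm_command", "body": {
  "deltas": [
    [[1.5, 0.2, 0, 0], [3.5, 0.2, 0, 0], [5.3, 0.2, 0, 0], [6.3, 0.2, 0, 0], [6.3, 0.2, 0, 0]]
  ]
}}

```text
t: 15.18
eef_pos: [0.6645, -0.1653, 0.0311]
tcp_rot: [1.086, 1.29, -1.09]
ft_force: [-1.0, -0.1, -1.4]
gripper_width: 0.0205
```

```bash
python3 -c "
from h import *
go(.668,-.1689,.0145)"
```

```text
t 15.1833 pos [ 0.6645 -0.1653  0.0311] delta cm [1.65 0.29 0.42] jaw err(world deg) -0.1 spin cmd -0.001 w 0.0205 F [-1.  -0.1 -1.4] q [-0.05  0.78  0.46  1.34 -0.36  1.11  0.63]
```

{"method": "arm_command", "body": {
  "deltas": [
    [[0.5, 0.1, 0.2, 0], [1, 0.1, 0.2, 0], [1.4, 0.1, 0.2, 0], [1.4, 0.1, 0.2, 0]]
  ]
}}

```text
t: 15.52
eef_pos: [0.6691, -0.1689, 0.02]
tcp_rot: [1.087, 1.283, -1.087]
ft_force: [-0.5, 0.4, -0.5]
gripper_width: 0.0203
```

```bash
python3 -c "
from h import *
go(.668,-.1689,.0145)"
```

```text
t 15.5167 pos [ 0.6691 -0.1689  0.02  ] delta cm [ 0.55 -0.11 -0.02] jaw err(world deg) -0.1 spin cmd -0.002 w 0.0203 F [-0.5  0.4 -0.5] q [-0.04  0.8   0.46  1.34 -0.37  1.09  0.63]
```

{"method": "arm_command", "body": {
  "deltas": [
    [[0.3, 0, 0, 0], [0.6, 0, 0, 0], [0.6, 0, 0, 0], [0.6, 0, 0, 0]]
  ]
}}

```text
t: 15.85
eef_pos: [0.6699, -0.1692, 0.0147]
tcp_rot: [1.087, 1.282, -1.086]
ft_force: [1.0, 0.3, 1.7]
gripper_width: 0.0201
```

{"method": "arm_command", "body": {
  "deltas": [
    [[0, 0, 0, 0], [0, 0, 0, 0], [0, 0, 0, 0], [0, 0, 0, 0], [0, 0, 0, 0]]
  ],
  "grip": -1
}}

```text
t: 16.27
eef_pos: [0.6693, -0.1689, 0.0141]
tcp_rot: [1.087, 1.283, -1.087]
ft_force: [-0.3, 1.1, 0.8]
gripper_width: 0.0791
```

{"method": "arm_command", "body": {
  "deltas": [
    [[-1, 0, 0, 0], [-3, 0, 0, 0], [-6, 0, 0, 0], [-9, 0, 0, 0], [-10, 0, 0, 0]]
  ]
}}

```text
t: 16.68
eef_pos: [0.6724, -0.1704, 0.1207]
tcp_rot: [1.088, 1.274, -1.082]
ft_force: [0.7, -1.0, 1.4]
gripper_width: 0.0854
```

```bash
python3 -c "
from h import *
go(.4375,-.241,.10)
im,d=robot.get_image('scene');u=[int(a) for a in proj('scene',(.65,-.07,.03))];cv2.imwrite('pics/s5.png',cv2.resize(im[u[1]-70:u[1]+70,u[0]-90:u[0]+90],None,fx=4,fy=4))"
```

```text
t 16.6833 pos [ 0.6724 -0.1704  0.1207] delta cm [  1.88 -24.35   3.1 ] jaw err(world deg) -0.1 spin cmd -0.001 w 0.0854 F [ 0.7 -1.   1.4] q [-0.05  0.71  0.49  1.24 -0.33  1.26  0.6 ]
```

View pics/s5.png

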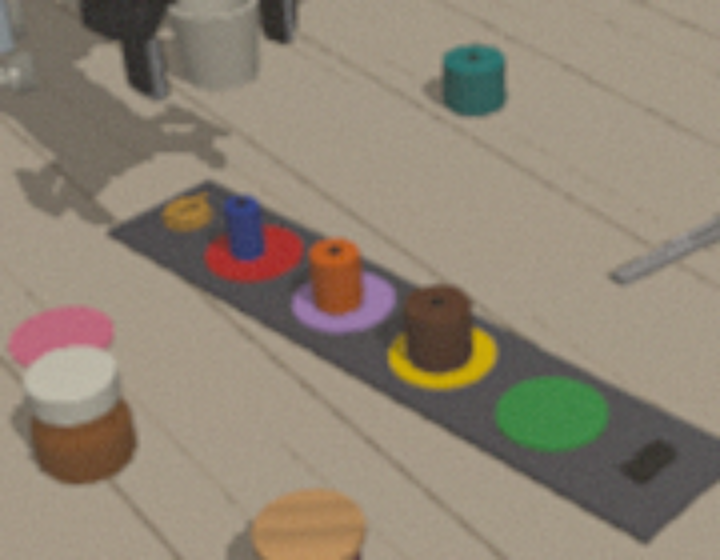

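{"method": "arm_command", "body": {
  "deltas": [
    [[0, -2.5, 0.3, 0], [0, -6.2, 0.8, 0], [0, -10, 1.3, 0], [0, -13.8, 1.8, 0], [0, -17.5, 2.3, 0]]
  ]
}}

```text
t: 17.15
eef_pos: [0.4979, -0.2204, 0.1133]
tcp_rot: [1.086, 1.285, -1.087]
ft_force: [-0.3, -0.5, -0.7]
gripper_width: 0.0856
```

{"method": "arm_command", "body": {
  "deltas": [
    [[0, -3.5, 0.5, 0], [1, -6, 0.8, 0], [3, -6.6, 0.8, 0], [5, -6.6, 0.8, 0], [5, -6.6, 0.8, 0]]
  ]
}}

```text
t: 17.57
eef_pos: [0.4327, -0.2373, 0.0607]
tcp_rot: [1.088, 1.291, -1.091]
ft_force: [-0.3, 0.9, -0.1]
gripper_width: 0.0852
```

```bash
python3 -c "
from h import *
go(.4375,-.241,.007)"
```

```text
t 17.5667 pos [ 0.4327 -0.2373  0.0607] delta cm [5.37 0.45 0.48] jaw err(world deg) -0.2 spin cmd -0.003 w 0.0852 F [-0.3  0.9 -0.1] q [ 0.04  0.41  0.54  1.9  -0.26  0.91  0.87]
```

{"method": "arm_command", "body": {
  "deltas": [
    [[1.2, 0.3, 0.3, 0], [2.6, 0.3, 0.3, 0], [4, 0.3, 0.3, 0], [5.2, 0.3, 0.3, 0], [5.2, 0.3, 0.3, 0]]
  ]
}}

```text
t: 17.98
eef_pos: [0.439, -0.2402, 0.0104]
tcp_rot: [1.086, 1.288, -1.088]
ft_force: [0.0, -0.5, 0.3]
gripper_width: 0.0853
```

{"method": "arm_command", "body": {
  "deltas": [
    [[0, 0, 0, 0]]
  ]
}}

```text
t: 18.07
eef_pos: [0.4402, -0.2412, 0.0121]
tcp_rot: [1.086, 1.284, -1.087]
ft_force: [-0.8, -0.5, 0.6]
gripper_width: 0.0856
```

```bash
python3 -c "
from h import *
go(.4375,-.241,.007)"
```

```text
t 18.0667 pos [ 0.4402 -0.2412  0.0121] delta cm [ 0.52 -0.26 -0.07] jaw err(world deg) -0.0 spin cmd -0.001 w 0.0856 F [-0.8 -0.5  0.6] q [ 0.08  0.49  0.5   1.92 -0.32  0.81  0.92]
```

{"method": "arm_command", "body": {
  "deltas": [
    [[0.3, -0.2, 0, 0], [0.5, -0.2, 0, 0], [0.5, -0.2, 0, 0]]
  ]
}}

```text
t: 18.32
eef_pos: [0.4384, -0.242, 0.0076]
tcp_rot: [1.087, 1.282, -1.087]
ft_force: [0.0, 0.9, -1.0]
gripper_width: 0.0856
```

{"method": "arm_command", "body": {
  "deltas": [
    [[0, 0, 0, 0], [0, 0, 0, 0], [0, 0, 0, 0], [0, 0, 0, 0], [0, 0, 0, 0]]
  ],
  "grip": 1
}}

```text
t: 18.73
eef_pos: [0.4388, -0.2423, 0.0078]
tcp_rot: [1.087, 1.281, -1.086]
ft_force: [-0.3, -0.8, 3.3]
gripper_width: 0.0442
```

{"method": "arm_command", "body": {
  "deltas": [
    [[0, 0, 0, 0], [0, 0, 0, 0], [0, 0, 0, 0]]
  ]
}}

```text
t: 18.98
eef_pos: [0.4388, -0.2424, 0.0078]
tcp_rot: [1.087, 1.281, -1.086]
ft_force: [-0.1, -0.0, 4.9]
gripper_width: 0.0446
```

{"method": "arm_command", "body": {
  "deltas": [
    [[-1, 0, 0, 0], [-3, 0, 0, 0], [-6, 0, 0, 0], [-8, 0, 0, 0], [-9, 0, 0, 0]]
  ]
}}

```text
t: 19.4
eef_pos: [0.4395, -0.2428, 0.0999]
tcp_rot: [1.087, 1.279, -1.085]
ft_force: [0.8, 0.5, -1.1]
gripper_width: 0.0446
```

```bash
python3 -c "
from h import *
go(.628,.0678,.12)"
```

```text
t 19.4 pos [ 0.4395 -0.2428  0.0999] delta cm [ -1.99  23.7  -27.53] jaw err(world deg) -0.1 spin cmd -0.002 w 0.0446 F [ 0.8  0.5 -1.1] q [ 0.02  0.36  0.56  1.85 -0.23  0.99  0.85]
```

{"method": "arm_command", "body": {
  "deltas": [
    [[0, 1.4, -1.6, 0], [-1, 3.6, -4.2, 0], [-1, 5.8, -6.8, 0], [-1, 8, -9.4, 0], [-1, 10.4, -12, 0]]
  ]
}}

```text
t: 19.82
eef_pos: [0.5207, -0.1049, 0.1068]
tcp_rot: [1.087, 1.284, -1.088]
ft_force: [1.2, -0.3, -0.8]
gripper_width: 0.0445
```

{"method": "arm_command", "body": {
  "deltas": [
    [[0, 2.3, -2.7, 0], [0, 4.6, -5.3, 0], [0, 6.9, -8, 0], [0, 9.1, -10.6, 0], [0, 11, -12.8, 0]]
  ]
}}

```text
t: 20.23
eef_pos: [0.6086, 0.0413, 0.1062]
tcp_rot: [1.085, 1.286, -1.086]
ft_force: [0.5, 0.0, 0.5]
gripper_width: 0.0442
```

{"method": "arm_command", "body": {
  "deltas": [
    [[0, 1.2, -1.5, 0], [0, 2, -2.4, 0], [0, 2, -2.4, 0], [0, 2, -2.4, 0]]
  ]
}}

```text
t: 20.57
eef_pos: [0.6236, 0.064, 0.1065]
tcp_rot: [1.085, 1.283, -1.089]
ft_force: [0.5, -0.9, -1.1]
gripper_width: 0.0443
```

```bash
python3 -c "
from h import *
go(.628,.0678,.04)"
```

```text
t 20.5667 pos [0.6236 0.064  0.1065] delta cm [ 6.65  0.52 -0.3 ] jaw err(world deg) -0.1 spin cmd -0.001 w 0.0443 F [ 0.5 -0.9 -1.1] q [-0.42  0.59  0.45  1.47 -0.27  1.15  0.24]
```

{"method": "arm_command", "body": {
  "deltas": [
    [[1.5, 0.4, -0.3, 0], [4, 0.4, -0.3, 0], [6.3, 0.4, -0.3, 0], [7.3, 0.4, -0.3, 0], [7.3, 0.4, -0.3, 0]]
  ]
}}

```text
t: 20.98
eef_pos: [0.6242, 0.0664, 0.0304]
tcp_rot: [1.084, 1.287, -1.095]
ft_force: [-0.7, 0.5, -0.9]
gripper_width: 0.0448
```

```bash
python3 -c "
from h import *
go(.628,.0678,.0148)"
```

```text
t 20.9833 pos [0.6242 0.0664 0.0304] delta cm [ 1.55  0.41 -0.08] jaw err(world deg) -0.2 spin cmd -0.004 w 0.0448 F [-0.7  0.5 -0.9] q [-0.41  0.67  0.42  1.53 -0.3   1.01  0.26]
```

{"method": "arm_command", "body": {
  "deltas": [
    [[0.5, 0.2, 0, 0], [1, 0.2, 0, 0], [1.3, 0.2, 0, 0], [1.3, 0.2, 0, 0]]
  ]
}}

```text
t: 21.32
eef_pos: [0.63, 0.0687, 0.0214]
tcp_rot: [1.087, 1.282, -1.086]
ft_force: [0.7, -1.3, -0.4]
gripper_width: 0.0443
```

```bash
python3 -c "
from h import *
go(.628,.0678,.0148)"
```

```text
t 21.3167 pos [0.63   0.0687 0.0214] delta cm [ 0.66 -0.21  0.06] jaw err(world deg) -0.1 spin cmd -0.002 w 0.0443 F [ 0.7 -1.3 -0.4] q [-0.41  0.69  0.42  1.53 -0.31  0.99  0.26]
```

{"method": "arm_command", "body": {
  "deltas": [
    [[0.3, -0.1, 0, 0], [0.6, -0.1, 0, 0], [0.7, -0.1, 0, 0], [0.7, -0.1, 0, 0]]
  ]
}}

```text
t: 21.65
eef_pos: [0.6291, 0.0687, 0.0149]
tcp_rot: [1.087, 1.282, -1.086]
ft_force: [-0.3, 0.6, 2.1]
gripper_width: 0.0445
```

{"method": "arm_command", "body": {
  "deltas": [
    [[0, 0, 0, 0], [0, 0, 0, 0], [0, 0, 0, 0], [0, 0, 0, 0], [0, 0, 0, 0]]
  ],
  "grip": -1
}}

```text
t: 22.07
eef_pos: [0.6288, 0.0686, 0.0142]
tcp_rot: [1.087, 1.283, -1.087]
ft_force: [0.5, 0.6, 0.5]
gripper_width: 0.0857
```

{"method": "arm_command", "body": {
  "deltas": [
    [[-1, 0, 0, 0], [-3, 0, 0, 0], [-6, 0, 0, 0], [-9, 0, 0, 0], [-12, 0, 0, 0]]
  ]
}}

```text
t: 22.48
eef_pos: [0.6287, 0.0684, 0.1362]
tcp_rot: [1.087, 1.282, -1.087]
ft_force: [1.1, 0.7, -0.0]
gripper_width: 0.0855
```

{"method": "arm_command", "body": {
  "deltas": [
    [[-1, -2.5, -1.5, 0], [-2, -6, -3.5, 0], [-3, -9, -5.5, 0], [-3, -12, -7.5, 0], [-3, -14, -9, 0]]
  ]
}}

```text
t: 22.9
eef_pos: [0.4734, 0.1358, 0.1656]
tcp_rot: [1.088, 1.285, -1.084]
ft_force: [-1.0, 0.3, -0.2]
gripper_width: 0.0855
```

{"method": "arm_command", "body": {
  "deltas": [
    [[0, 0, -2, 0], [0, 0, -5, 0], [0, 0, -8, 0], [0, 0, -9, 0], [0, 0, -9, 0]]
  ]
}}

```text
t: 23.32
eef_pos: [0.46, 0.2272, 0.1648]
tcp_rot: [1.083, 1.287, -1.08]
ft_force: [0.0, -0.6, -0.5]
gripper_width: 0.0851
```

Run:
```python
from h import *
D=dict(red=(.6667,-.1689),lilac=(.6534,-.0898),yellow=(.6397,-.0109),green=(.6269,.0678),cup=(.553,-.404))
ims=[]
for n in("top","scene"):
    im,d=robot.get_image(n);P=cloud(n,d)
    for k,a in D.items():
        m=(np.hypot(P[...,0]-a[0],P[...,1]-a[1])<.042)&(P[...,2]>(.036 if k!="cup" else .055))&(P[...,2]<.08);q=P[m]
        print(n,k,m.sum(),*( (((q.min(0)+q.max(0))/2)[:2]-a).round(4),np.ptp(q,0).round(3)) if len(q) else '')
    u=[int(v) for v in proj(n,(.645,-.05,.03))];ims.append(cv2.resize(im[max(0,u[1]-70):u[1]+70,u[0]-100:u[0]+100],(400,280)))
cv2.imwrite("pics/end.png",np.hstack(ims));print(robot.get_obs()["t"])
```

```text
top red 49 [ 0.0023 -0.0001] [0.021 0.02  0.009]
top lilac 87 [0.002  0.0004] [0.026 0.028 0.009]
top yellow 143 [0.0019 0.0007] [0.037 0.036 0.011]
top green 214 [0.0015 0.001 ] [0.043 0.045 0.013]
top cup 145 [-0.0005  0.001 ] [0.065 0.066 0.011]
scene red 61 [0.0054 0.0014] [0.022 0.02  0.013]
scene lilac 112 [0.006  0.0011] [0.026 0.031 0.011]
scene yellow 186 [0.004  0.0017] [0.037 0.037 0.012]
scene green 304 [0.0044 0.0017] [0.046 0.046 0.011]
scene cup 169 [0.0018 0.0009] [0.067 0.068 0.012]
23.4167
```

View pics/end.png

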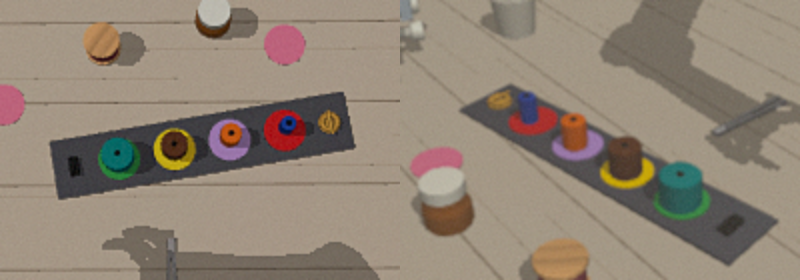

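All four beads stand upright, within about 2 mm (top camera) to 6 mm (scene camera, compared with top-camera disc positions) of the disc centres. The cup has not moved and the arm is clear.

```bash
python3 -c "
from workcell import robot
print(robot.job_done())"
```

```text
the job is handed in; nothing more can be done
None
```

All four beads are standing on the board in order of thickness from the brass clasp: blue on red, orange on lilac, walnut on yellow and teal on green. I handed the job in at about 23.4 s of the 90 s allowed.

- **Bead positions:** In the last pictures all four beads stand upright and released. The top camera puts each within about 2.5 mm of its disc's centre. The scene camera says 4–6 mm, measured against disc positions taken from the top camera. The two cameras disagree by about 3 mm throughout, but both are well inside the 12 mm limit.
- **Cup:** It is upright, and both cameras put it within about 2 mm of where it started.
- **Forces and arm:** The wrist force readings at the end of each move stayed below about 6 N. The arm was clear of everything at hand-in.
- **Grip width:** The gripper read about 1.5 mm less than each bead's true diameter. It did this on all four beads, so I took it as an offset in the reading.

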